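# Load the boring clamp and take up three clicks

## Robot

A 6-joint arm with a two-finger parallel gripper is mounted at the origin on the work surface. World frame = base frame: x ahead of the robot, y to its left, z up, the work surface at z = 0. Lengths are in m, angles in degrees, forces in N, time in s.
With the tool pointing down it reaches from about 0.375 to 0.9 m from the base axis. Payload 3.1 kg.
Tool frame: the origin (TCP) lies on the centre line of the jaws, within the pads' length; the fingertips stand 25 mm ahead of it and the grasp point (between the pads) lies 6 mm ahead of it; z points along the fingers, y is the line along which they close (so a half turn about z gives the same grasp; the last joint's range is limited). The gripper opens to 87 mm and grips with 3 to 60 N. Pads are 19 mm wide; open, the fingers measure 117 mm over their backs; the gripper's body (75 mm by 190 mm) begins 51 mm behind the grasp point.
Start: joints at [52.913, 30.224, 82.088, -0, 67.689, -10.227], TCP at [0.282, 0.558, 0.248] pointing down, gripper open.
Joint ranges: [-176.69, 176.69], [-43.24, 126.21], [12.49, 139.97], [-82, 262], [0, 151.66], [-163.58, 163.58]. Speed limits (degrees/s): [159.86, 159.86, 180, 180, 180, 180].

## Interface

Orientations are given as a 3x3 rotation matrix whose columns are the frame's x, y, z axes.
In Python, from rig import * gives the robot as it stands.
- The arm moves only by the tool step_arm, never from a script. Its argument "steps" is a list of rows, each a list of 7 numbers: the shift along the tool's x, y, z normalised to -1 to 1, where 1 is 0.3 m, then the turn, a rotation vector about the tool's x, y, z normalised to -1 to 1, where 1 is 45 degrees, then the gripper's target within -1 to 1 (shut at 1, half-way at 0, fully open at -1). A call has 1 to 8 rows; each row is the pose to reach, as a shift and turn from the pose commanded when the call began, along the tool's axes at that moment; what a row does not reach only later rows make up. A row lasts 1/12 s, in which the tool goes at most 41.7 mm and 7.16 degrees, less where a joint would pass 70% of its speed; a pose out of reach is approached as far as the arm can. A call with a number of a shift or a turn outside -1 to 1 is refused whole. A call with a gripper value outside its range is refused whole. The fingers move at their own pace and stop on an object; the grip force is fixed at half the most. Time passes only in rows, so rows that repeat a pose let the fingers close. It gives the time, the measured TCP pose, the force, the opening and the grip force at its end, in the units of the state.
- read_state(): the state, without advancing time (a new reading comes with each control period).
- capture(name): name is "scene" or "side" or "wrist"; returns a dict with "image" (420x560x3 uint8, red, green, blue), "vertical_fov" (degrees; the focal length in pixels is half the picture's height over the tangent of half this angle, whatever the lens; pixels are square), "cx", "cy" (the principal point, pixels), "world_from_camera" (4x4, takes a point from camera to world coordinates); the wrist camera has in their place "T_tool_cam" (4x4, takes a point from camera to tool coordinates, whose origin is the TCP and whose axes are the flange's). Camera axes: x right, y down, z forward; pixel columns grow to the right and rows downward; lengths in m; the calibration is good to about 2 mm. The wrist camera is an equidistant fisheye: a pixel r from the principal point sees the ray r / f radians off the axis. A picture is of the moment at which its call begins: read the wrist's pose just before it. There is no depth.
- hand_in(): hands the job in; it is judged then, once.
The state is a dict: "time_s": time; "joint_positions": joint angles; "qvel": joint speeds; "tau": joint torques, N m; "position": TCP position; "tcp_rot": TCP orientation; "force": force on the tool from outside, world axes, zero at the start; "moment": the same for the moment, N m; "opening": opening from 0.0 (shut) to 1.0 (fully open); "grasp_force": force on a finger pad.
Only numpy, scipy, OpenCV 4.12 (cv2) and the standard library are available. Lean on these libraries where they do the work, as an engineer would, in place of code of your own. Each camera call takes 0.05 s, during which the arm holds its last target. There are 200 camera calls.

## Task

Get the clamp ready for boring the tool-handle blanks: stand a spare blank in every empty pocket, leaving the ones already loaded and everything else on the bench where they are. Then take the clamp's lever by its upright handle and pull it from its free play exactly three clicks of the ratchet, no fourth, so that the jaw nips all five blanks upright in their notches. Finish while still holding the handle there, with the lever at the third click, so that the pawl cannot jump when the boring starts.

Things in the scene. Friction and masses are not known exactly. Their poses are not given: they have to be found in the camera images.
- clamp: Boring clamp: grey cast base 160 mm (x) by 355 mm (y), 15 mm thick, bolted down. Origin on the bench; the plate spans x -78 to 82, y -195 to 160 mm from it; x crosses the jaws away from the robot, y runs along the pockets. Steel back jaw (+x) with five upright 90-degree V notches, 40 mm pitch; rubber-faced jaw (-x side) slides to +x. Jaw tops 55 mm above the bench. Ratchet lever at the -y end.
- pocket0 (a point): Pocket 0 of the row (0 next to the lever, 4 at the +y end): point on its floor, 15 mm above the bench, where a blank's axis stands when pushed home in the V. Two of the five pockets are empty, three hold blanks. Axes as the clamp's. With the jaw open a blank may stand from here to 6 mm towards -x; the V centres it sideways.
- pocket1 (a point): Pocket 1 of the row (0 next to the lever, 4 at the +y end): point on its floor, 15 mm above the bench, where a blank's axis stands when pushed home in the V. Two of the five pockets are empty, three hold blanks. Axes as the clamp's. With the jaw open a blank may stand from here to 6 mm towards -x; the V centres it sideways.
- pocket2 (a point): Pocket 2 of the row (0 next to the lever, 4 at the +y end): point on its floor, 15 mm above the bench, where a blank's axis stands when pushed home in the V. Two of the five pockets are empty, three hold blanks. Axes as the clamp's. With the jaw open a blank may stand from here to 6 mm towards -x; the V centres it sideways.
- pocket3 (a point): Pocket 3 of the row (0 next to the lever, 4 at the +y end): point on its floor, 15 mm above the bench, where a blank's axis stands when pushed home in the V. Two of the five pockets are empty, three hold blanks. Axes as the clamp's. With the jaw open a blank may stand from here to 6 mm towards -x; the V centres it sideways.
- pocket4 (a point): Pocket 4 of the row (0 next to the lever, 4 at the +y end): point on its floor, 15 mm above the bench, where a blank's axis stands when pushed home in the V. Two of the five pockets are empty, three hold blanks. Axes as the clamp's. With the jaw open a blank may stand from here to 6 mm towards -x; the V centres it sideways.
- blank_a: A tool-handle blank already standing in one of the pockets. Plain light wood, cylinder 26 mm across and 100 mm tall with a thinner tenon 16 mm across and 14 mm tall on top. Origin: centre of its underside; z up along it. 40 g.
- blank_b: A tool-handle blank already standing in one of the pockets. Plain light wood, cylinder 26 mm across and 100 mm tall with a thinner tenon 16 mm across and 14 mm tall on top. Origin: centre of its underside; z up along it. 40 g.
- blank_c: A tool-handle blank already standing in one of the pockets. Plain light wood, cylinder 26 mm across and 100 mm tall with a thinner tenon 16 mm across and 14 mm tall on top. Origin: centre of its underside; z up along it. 40 g.
- spare_a: A spare tool-handle blank standing on end on the bench at the clamp's +y side, same wood and shape as those in the clamp (26 mm across, 100 mm tall, then a 16 mm tenon 14 mm tall). Origin: centre of its underside; z up along it. 40 g. There are three spares, alike.
- spare_b: A spare tool-handle blank standing on end on the bench at the clamp's +y side, same wood and shape as those in the clamp (26 mm across, 100 mm tall, then a 16 mm tenon 14 mm tall). Origin: centre of its underside; z up along it. 40 g. There are three spares, alike.
- spare_c: A spare tool-handle blank standing on end on the bench at the clamp's +y side, same wood and shape as those in the clamp (26 mm across, 100 mm tall, then a 16 mm tenon 14 mm tall). Origin: centre of its underside; z up along it. 40 g. There are three spares, alike.
- handle: The lever's upright dark wooden handle, 25 mm across, 52 mm tall, fixed on the end of the flat steel lever, 125 mm from the pivot. Origin: centre of its underside, 46 mm above the bench (the arm's top is at 40 mm); x points outward along the lever, z up. Pull: about 1 N in the free play, rising to 4 to 8 N up each tooth and dropping suddenly as the pawl falls in with a click.
- lever_pivot (a point): The lever's vertical pivot, 35 mm above the bench; axes as the clamp's. The lever stays where it is left in the free play; once over a click the pawl does not let it back (up to 0.03 rad of slack). The jaw closes 14 mm per rad of the lever and pushes the blanks home shortly before the third click; its springs then give a little.
- lever (a joint): Lever angle, rad. 0: fully open, pointing 250 degrees round from the clamp's x, nearly to -y. Grows as the handle is pulled clockwise seen from above, towards the robot. Starts in the free play, 0 to 0.18. Then one ratchet tooth every 0.22 rad: the pawl clicks at about 0.38 (first), 0.60 (second), 0.82 (third) and 1.04 (fourth). Stop at 1.25.
- tea_glass: Small amber glass, 64 mm across, 88 mm tall. Bystander, to be left alone. Origin under its middle, z up.
- spool: Thread spool, 42 mm across, 56 mm tall. Bystander, to be left alone. Origin under its middle, z up.
- gouge: Turning gouge lying down along its y, 310 mm long, 30 mm thick, behind the clamp. Bystander, to be left alone. Origin on the bench under the ferrule, at its middle, z up.
- finial: Small turned finial, 44 mm across, 84 mm tall. Bystander, to be left alone. Origin under its middle, z up.
- mallet: Turned mallet standing on its head, 84 mm across, 207 mm tall. Bystander, to be left alone. Origin under its middle, z up.
- caliper: Steel calipers lying flat, 125 mm long, 75 mm wide, 9 mm thick. Bystander, to be left alone. Origin on the bench under the joint rivet, the legs along +x, z up.
- offcut: Wooden offcut, 85 x 40 x 35 mm. Bystander, to be left alone. Origin under its middle, z up.
There are look-alikes about, which are no part of the job. What is shaped like the spare_a but turquoise or yellow is not meant.

How it is judged (in metres and radians):
On the way, in this order (a step that is already met when the one before it is completed fails the run):
1. every pocket holds a blank standing on its floor, the lever still before its first click (x of blank_a in the frame of clamp between 0.0165 and 0.036 m and y of blank_a in the frame of clamp between -0.05 and 0.14 m and z of blank_a in the frame of clamp between 0.01 and 0.02 m and angle between each of blank_a, blank_b, blank_c's own z axis and vertical below 0.1 rad and x of blank_b in the frame of clamp between 0.0165 and 0.036 m and y of blank_b in the frame of clamp between -0.05 and 0.14 m and z of blank_b in the frame of clamp between 0.01 and 0.02 m and x of blank_c in the frame of clamp between 0.0165 and 0.036 m and y of blank_c in the frame of clamp between -0.05 and 0.14 m and z of blank_c in the frame of clamp between 0.01 and 0.02 m and (((x of spare_a in the frame of clamp between 0.0165 and 0.036 m and y of spare_a in the frame of clamp between -0.05 and 0.14 m and z of spare_a in the frame of clamp between 0.01 and 0.02 m and angle between spare_a's own z axis and vertical below 0.1 rad) and (x of spare_b in the frame of clamp between 0.0165 and 0.036 m and y of spare_b in the frame of clamp between -0.05 and 0.14 m and z of spare_b in the frame of clamp between 0.01 and 0.02 m and angle between spare_b's own z axis and vertical below 0.1 rad) and (distance of spare_c from where it was at the start of the episode below 0.03 m and angle between spare_c's own z axis and vertical below 0.1 rad)) or ((x of spare_a in the frame of clamp between 0.0165 and 0.036 m and y of spare_a in the frame of clamp between -0.05 and 0.14 m and z of spare_a in the frame of clamp between 0.01 and 0.02 m and angle between spare_a's own z axis and vertical below 0.1 rad) and (x of spare_c in the frame of clamp between 0.0165 and 0.036 m and y of spare_c in the frame of clamp between -0.05 and 0.14 m and z of spare_c in the frame of clamp between 0.01 and 0.02 m and angle between spare_c's own z axis and vertical below 0.1 rad) and (distance of spare_b from where it was at the start of the episode below 0.03 m and angle between spare_b's own z axis and vertical below 0.1 rad)) or ((x of spare_b in the frame of clamp between 0.0165 and 0.036 m and y of spare_b in the frame of clamp between -0.05 and 0.14 m and z of spare_b in the frame of clamp between 0.01 and 0.02 m and angle between spare_b's own z axis and vertical below 0.1 rad) and (x of spare_c in the frame of clamp between 0.0165 and 0.036 m and y of spare_c in the frame of clamp between -0.05 and 0.14 m and z of spare_c in the frame of clamp between 0.01 and 0.02 m and angle between spare_c's own z axis and vertical below 0.1 rad) and (distance of spare_a from where it was at the start of the episode below 0.03 m and angle between spare_a's own z axis and vertical below 0.1 rad))) and value of joint lever below 0.355 rad), for 0.2 s.
2. the lever has been pulled over the third click (value of joint lever above 0.805 rad), for 0.1 s.
At the end, for the whole second after the job is handed in: Each pocket holds a blank, upright within 0.1 rad, on the floor and seated within 5 mm; the third spare still stands within 30 mm of its place; the lever is still, past the third click and short of the fourth (0.805 to 1.02 rad); the fingers are on its handle with more than 2 N (x of blank_a in the frame of clamp between 0.025 and 0.036 m and y of blank_a in the frame of clamp between -0.05 and 0.14 m and z of blank_a in the frame of clamp between 0.01 and 0.02 m and angle between each of blank_a, blank_b, blank_c's own z axis and vertical below 0.1 rad and x of blank_b in the frame of clamp between 0.025 and 0.036 m and y of blank_b in the frame of clamp between -0.05 and 0.14 m and z of blank_b in the frame of clamp between 0.01 and 0.02 m and x of blank_c in the frame of clamp between 0.025 and 0.036 m and y of blank_c in the frame of clamp between -0.05 and 0.14 m and z of blank_c in the frame of clamp between 0.01 and 0.02 m and (((x of spare_a in the frame of clamp between 0.025 and 0.036 m and y of spare_a in the frame of clamp between -0.05 and 0.14 m and z of spare_a in the frame of clamp between 0.01 and 0.02 m and angle between spare_a's own z axis and vertical below 0.1 rad) and (x of spare_b in the frame of clamp between 0.025 and 0.036 m and y of spare_b in the frame of clamp between -0.05 and 0.14 m and z of spare_b in the frame of clamp between 0.01 and 0.02 m and angle between spare_b's own z axis and vertical below 0.1 rad) and (distance of spare_c from where it was at the start of the episode below 0.03 m and angle between spare_c's own z axis and vertical below 0.1 rad)) or ((x of spare_a in the frame of clamp between 0.025 and 0.036 m and y of spare_a in the frame of clamp between -0.05 and 0.14 m and z of spare_a in the frame of clamp between 0.01 and 0.02 m and angle between spare_a's own z axis and vertical below 0.1 rad) and (x of spare_c in the frame of clamp between 0.025 and 0.036 m and y of spare_c in the frame of clamp between -0.05 and 0.14 m and z of spare_c in the frame of clamp between 0.01 and 0.02 m and angle between spare_c's own z axis and vertical below 0.1 rad) and (distance of spare_b from where it was at the start of the episode below 0.03 m and angle between spare_b's own z axis and vertical below 0.1 rad)) or ((x of spare_b in the frame of clamp between 0.025 and 0.036 m and y of spare_b in the frame of clamp between -0.05 and 0.14 m and z of spare_b in the frame of clamp between 0.01 and 0.02 m and angle between spare_b's own z axis and vertical below 0.1 rad) and (x of spare_c in the frame of clamp between 0.025 and 0.036 m and y of spare_c in the frame of clamp between -0.05 and 0.14 m and z of spare_c in the frame of clamp between 0.01 and 0.02 m and angle between spare_c's own z axis and vertical below 0.1 rad) and (distance of spare_a from where it was at the start of the episode below 0.03 m and angle between spare_a's own z axis and vertical below 0.1 rad))) and value of joint lever between 0.805 and 1.02 rad and velocity of joint lever between -0.1 and 0.1 rad/s and contact force between the fingers and handle above 2 N); the arm keeps its last pose, push and grip.
It fails at once if a blank that was already loaded is lifted out (height (world z) of any of blank_a, blank_b, blank_c above 0.035 m).
It fails at once if the lever is pulled over a fourth click (value of joint lever above 1.03 rad).
It fails at once if another thing on the bench is shoved or knocked over (distance of any of tea_glass, spool, gouge, finial, mallet, caliper, offcut from where it was at the start of the episode above 0.03 m or angle between any of tea_glass, spool, gouge, finial, mallet, caliper, offcut's own z axis and vertical above 0.5 rad).
It also fails if it takes over 67 s, if anything falls off the work surface, if the arm or the gripper's body presses on something with over 40 N, if the wrist force passes 120 N, or if a joint passes its speed limit or range.

## Working session

There is one attempt and no reset: what is moved stays moved. The work goes in short steps, Python scripts to look and compute and a tool call to move; the robot and the scene stay as the last step left them, time stands still between calls to the robot, and variables do not carry over. Pictures are saved under pics/ and viewed, at most 10 in all, crops included, and the job is handed in when it is done.

Besides the shell and the picture viewer there is one more tool, called after ">>>" in YAML: its name, and indented under it one key for each argument. step_arm: Moves the arm, as the interface text tells. Scaled input: -1 to 1 covers 0.3 m each way for a shift and 45 degrees each way for a turn. Its arguments: {"type":"object","properties":{"steps":{"type":"array"}},"required":["steps"]}

```bash
mkdir -p pics; ls
cat > h.py <<'E'
from rig import *
import numpy as np, cv2
def snap(n,name):
    s=read_state(); c=capture(n); cv2.imwrite(f'pics/{name}.png',c['image'][:,:,::-1])
    if n=='wrist':
        T=np.eye(4);T[:3,:3]=np.array(s['tcp_rot']);T[:3,3]=s['position'];c['T']=T@np.array(c['T_tool_cam'])
    else: c['T']=np.array(c['world_from_camera'])
    np.savez(f'pics/{name}.npz',**{k:c[k] for k in('image','vertical_fov','cx','cy','T')},fish=n=='wrist');return c
def ray(name,u,v):
    c=np.load(f'pics/{name}.npz');f=210/np.tan(np.radians(c['vertical_fov']/2))
    d=np.array([u-c['cx'],v-c['cy']])/f
    if c['fish']:
        r=np.hypot(*d);d=np.array([*(d*np.sin(r)/max(r,1e-9)),np.cos(r)])
    else:d=np.array([*d,1.]);d/=np.linalg.norm(d)
    return c['T'][:3,3],c['T'][:3,:3]@d
def atz(name,u,v,z):
    o,d=ray(name,u,v);return o+d*(z-o[2])/d[2]
def tri(*obs):
    A=0;b=0;R=[ray(*q) for q in obs]
    for o,d in R:
        P=np.eye(3)-np.outer(d,d);A=A+P;b=b+P@o
    x=np.linalg.solve(A,b);return x,[float(np.linalg.norm((np.eye(3)-np.outer(d,d))@(x-o))) for o,d in R]
def proj(name,p):
    c=np.load(f'pics/{name}.npz');f=210/np.tan(np.radians(c['vertical_fov']/2))
    q=(np.linalg.inv(c['T'])@np.array([*p,1]))[:3]
    if c['fish']:
        r=np.arctan2(np.hypot(q[0],q[1]),q[2]);k=r/np.hypot(q[0],q[1])
    else:k=1/q[2]
    return np.array([c['cx']+f*k*q[0],c['cy']+f*k*q[1]])
E
python3 - <<'E'
from h import *
np.set_printoptions(precision=4,suppress=True)
a=snap('scene','s1');b=snap('side','d1');w=snap('wrist','w1')
cv2.imwrite('pics/all.png',cv2.resize(np.hstack([a['image'],b['image']])[:,:,::-1],(800,300),interpolation=cv2.INTER_AREA))
for c in(a,b,w):print(c['vertical_fov'],c['cx'],c['cy'],c['T'])
print(read_state())
E
```

```text
pics
51.653550455430036 279.0534708387232 210.77749032168308 [[-0.6988  0.595  -0.3971  1.0016]
 [ 0.7153  0.5842 -0.3834  0.378 ]
 [ 0.0039 -0.552  -0.8338  0.9689]
 [ 0.      0.      0.      1.    ]]
42.55105414244868 263.90579042813283 204.1611742258766 [[ 0.8533 -0.3788  0.3584  0.0689]
 [-0.5213 -0.6009  0.606  -0.8457]
 [-0.0142 -0.7039 -0.7102  1.0437]
 [ 0.      0.      0.      1.    ]]
65.70646984690485 281.33659641645676 207.23577194725206 [[ 0.4522  0.8585  0.242   0.2151]
 [ 0.8919 -0.4346 -0.1246  0.5901]
 [-0.0018  0.2722 -0.9622  0.3838]
 [ 0.      0.      0.      1.    ]]
{'time_s': 0.15, 'joint_positions': array([ 52.9096,  30.2667,  82.1366,  -0.0004,  67.6899, -10.2274]), 'qvel': array([ 0.1408, -0.1849, -0.0936,  0.0476,  0.0071,  0.0656]), 'tau': array([  0.0015, -44.043 , -17.6843,   0.0634,   0.0552,  -0.0001]), 'position': array([0.2821, 0.5572, 0.2468]), 'tcp_rot': array([[-0.8921,  0.4519, -0.001 ],
       [ 0.4519,  0.8921, -0.0013],
       [ 0.0003, -0.0016, -1.    ]]), 'force': array([-0.0171, -0.2622,  0.6569]), 'moment': array([ 0.015 ,  0.0188, -0.0268]), 'grasp_force': 0.0, 'opening': 0.9993183555345276}
```

View pics/s1.png

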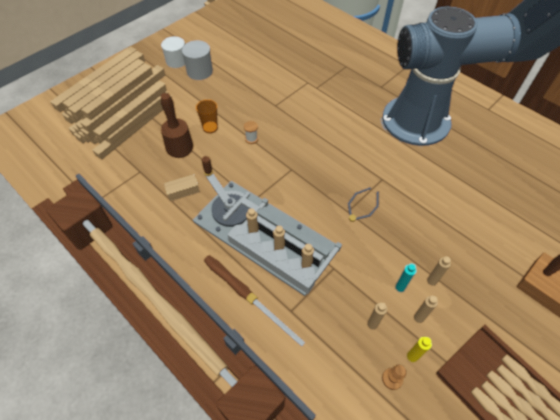

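View pics/d1.png

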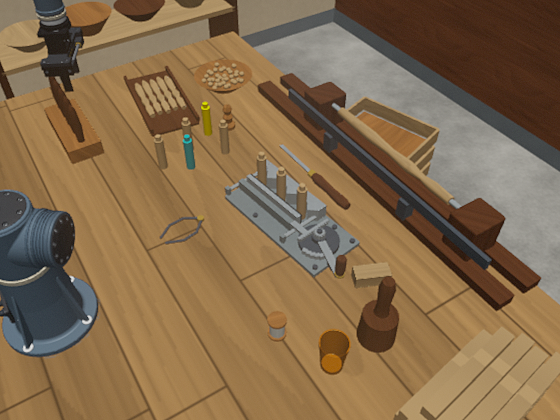

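View pics/w1.png

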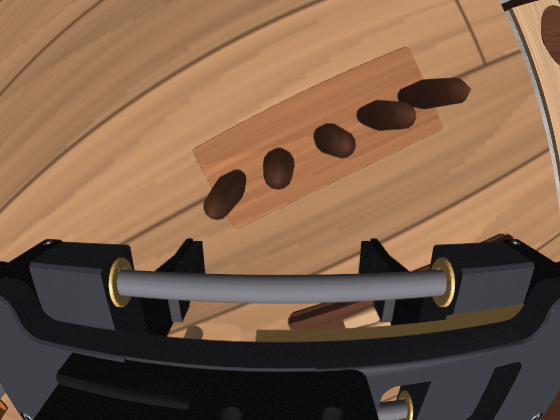

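s1 shows the clamp at about (265,235), with blanks at (252,215), (279,235) and (307,255), and the lever handle at (207,163). The spare candidates are at (441,270), (428,308) and (378,315) in plain wood. The turquoise look-alike is at (406,277) and the yellow one at (421,348). In d1 the clamp is at (290,205) and the handle at (340,264). The w1 view shows only tray items. I'll enlarge the clamp and the spares.

```bash
cat >> h.py <<'E'
def crop(name,x,y,w,h,k):
    im=cv2.imread(f'pics/{name}.png')[y:y+h,x:x+w];im=cv2.resize(im,None,fx=k,fy=k,interpolation=cv2.INTER_CUBIC)
    for u in range(-(-x//20)*20,x+w,20):
        X=int((u-x+.5)*k);cv2.line(im,(X,0),(X,8),(255,255,0),1);cv2.putText(im,str(u),(X,20),0,.35,(255,255,0),1)
    for v in range(-(-y//20)*20,y+h,20):
        Y=int((v-y+.5)*k);cv2.line(im,(0,Y),(8,Y),(255,255,0),1);cv2.putText(im,str(v),(10,Y+4),0,.35,(255,255,0),1)
    return im
E
python3 - <<'E'
from h import *
cv2.imwrite('pics/c1.png',np.hstack([crop('s1',190,150,160,150,2.5),crop('d1',220,140,160,150,2.5)]))
cv2.imwrite('pics/c2.png',np.hstack([crop('s1',365,250,100,110,4),crop('d1',145,95,100,110,4)]))
E
```

```text
(no output)
```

View pics/c1.png

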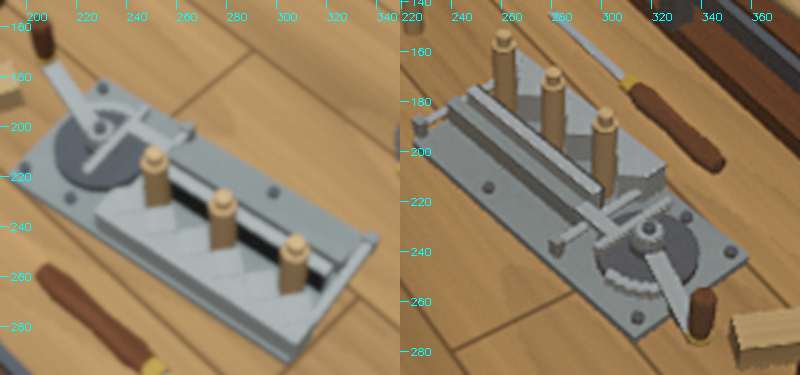

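View pics/c2.png

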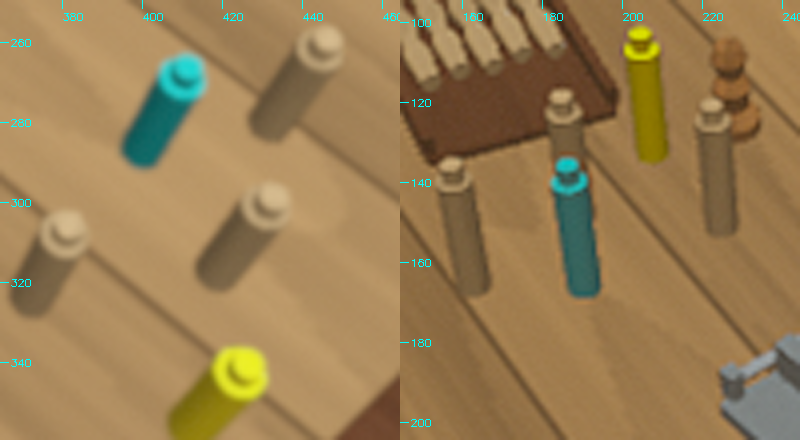

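Run:
```python
from h import *
np.set_printoptions(precision=4,suppress=True)
P={'b0':((251.5,210.7),(302.2,186.2)),'b2':((278.7,228.7),(280.7,169.5)),'b4':((307.5,247.1),(261.1,154.3)),
'S1':((445.9,259.9),(157.6,135.6)),'S2':((432,299),(185,119)),'S3':((381.3,306),(222.3,121)),'handle':((206.5,159.7),(342.3,256.3)),
'pivot':((229.6,200.5),(319.2,231.5))}
for k,(a,b) in P.items():
    x,r=tri(('s1',*a),('d1',*b));print(k,x,np.round(r,4), atz('s1',*a,x[2])[:2])
# plate corners, top z=.015
for n,pts in {'s1':[(232-.2,181.7),(198,215)],'d1':[(358.8,242.3),(314.3,275)]}.items():
    for p in pts: print(n,p,atz(n,*p,.015))
```

```text
b0 [ 0.6451 -0.0573  0.124 ] [0.0012 0.0012] [ 0.6441 -0.0566]
b2 [0.6347 0.0229 0.1239] [0.0001 0.0001] [0.6346 0.023 ]
b4 [0.6238 0.1017 0.1236] [0.0001 0.0001] [0.6238 0.1016]
S1 [0.4283 0.3377 0.1121] [0.0002 0.0002] [0.4285 0.3376]
S2 [0.5271 0.3669 0.1118] [0.0005 0.0005] [0.5275 0.3666]
S3 [0.6138 0.3004 0.1117] [0.0004 0.0004] [0.6141 0.3001]
handle [ 0.607  -0.2716  0.0974] [0.0029 0.0029] [ 0.6048 -0.2696]
pivot [ 0.6329 -0.155   0.0552] [0.0004 0.0004] [ 0.6326 -0.1547]
s1 (231.8, 181.7) [ 0.5697 -0.2208  0.015 ]
s1 (198, 215) [ 0.7054 -0.2028  0.015 ]
d1 (358.8, 242.3) [ 0.7188 -0.2092  0.015 ]
d1 (314.3, 275) [ 0.5658 -0.2337  0.015 ]
```

c1 shows blanks at the row's first, middle and last notches (tenon tops in s1 at (251,211), (279,229) and (307,247)). They are spaced 80 mm apart, so pockets 1 and 3 are empty. c2 confirms the candidates in s1: plain wood at S1 (446,260), S2 (432,299) and S3 (381,306), which fit the description. The turquoise one at (411,267) and the yellow one at (425,343) don't. I'll use S3 and S2 and leave S1.

```bash
cat >> h.py <<'E'
from scipy.spatial.transform import Rotation as Ro
def delta(p,yaw=None,frm=None):
    "shift/turn (normalised) from measured pose to p with tool y at world angle yaw (deg), pointing down"
    s=read_state();R=np.array(s['tcp_rot']);d=R.T@(np.array(p)-s['position'])/.3
    w=np.zeros(3)
    if yaw is not None:
        a=np.radians(yaw);y=np.array([np.cos(a),np.sin(a),0]);z=np.array([0,0,-1.]);x=np.cross(y,z)
        w=np.degrees(Ro.from_matrix(R.T@np.c_[x,y,z]).as_rotvec())/45
    print('delta',np.round(d,4),'turn',np.round(w,4),'pos',np.round(s['position'],4))
E
python3 - <<'E'
from h import *
np.set_printoptions(precision=4,suppress=True)
print('turq',atz('s1',411.3,267.3,.112),'yel',atz('s1',425,342.5,.112))
delta([.614,.300,.25],7.6);delta([.45,.43,.25])
E
```

```text
turq [0.497  0.2934 0.112 ] yel [0.6147 0.4076 0.112 ]
delta [-1.3743 -0.2648 -0.0106] turn [-0.0021  0.0007  1.2342] pos [0.2821 0.5572 0.2468]
delta [-0.6909 -0.1252 -0.0106] turn [0. 0. 0.] pos [0.2821 0.5572 0.2468]
```

>>> step_arm:
  steps:
    - [-0.14,-0.025,0,0,0,0.15,0]
    - [-0.28,-0.05,0,0,0,0.3,0]
    - [-0.42,-0.075,0,0,0,0.45,0]
    - [-0.56,-0.1,0,0,0,0.6,0]
    - [-0.69,-0.125,0,0,0,0.75,0]
    - [-0.69,-0.125,0,0,0,0.9,0]
    - [-0.69,-0.125,0,0,0,1.0,0]
    - [-0.69,-0.125,0,0,0,1.0,0]

```text
time_s: 0.82
position: [0.4509, 0.4295, 0.247]
tcp_rot: [[-0.308, 0.951, -0.001], [0.951, 0.308, -0.0], [-0.0, -0.001, -1.0]]
force: [0.9, 0.0, -0.4]
opening: 0.527
grasp_force: 0.0
```

Run:
```python
from h import *
delta([.614,.300,.20],7.6)
```

```text
delta [-0.5779  0.3845  0.1565] turn [-0.0012  0.0003  0.2296] pos [0.4509 0.4295 0.247 ]
```

>>> step_arm:
  steps:
    - [-0.13,0.06,0,0,0,0.15,0]
    - [-0.26,0.12,0,0,0,0.23,0]
    - [-0.39,0.18,0,0,0,0.23,0]
    - [-0.52,0.24,0,0,0,0.23,0]
    - [-0.65,0.3,0,0,0,0.23,0]
    - [-0.78,0.33,0,0,0,0.23,0]
    - [-0.83,0.33,0,0,0,0.23,0]
    - [-0.83,0.33,0,0,0,0.23,0]

```text
time_s: 1.48
position: [0.6239, 0.2206, 0.247]
tcp_rot: [[-0.133, 0.991, 0.001], [0.991, 0.133, -0.002], [-0.002, 0.0, -1.0]]
force: [-0.5, -0.1, 0.6]
opening: 0.499
grasp_force: 0.0
```

Run:
```python
from h import *
np.set_printoptions(precision=3,suppress=True)
snap('wrist','w2');s=read_state();print(s['position'])
for p in([.6138,.3004,.114],[.5271,.3669,.114],[.497,.2934,.114]):print(proj('w2',p))
```

```text
[0.622 0.223 0.247]
[282.773 109.152]
[191.148  23.5  ]
[147.667 104.881]
```

View pics/w2.png

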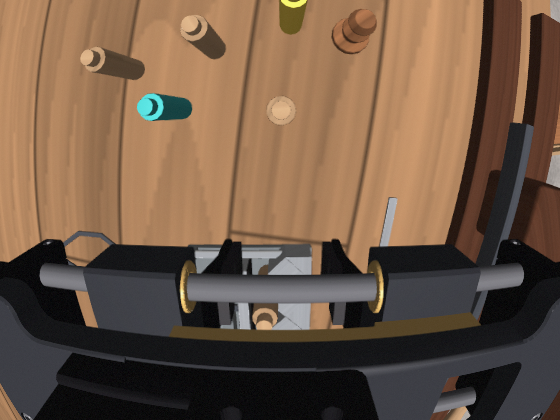

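w2 shows S3's tenon top at (281,109) where I predicted (283,109). S2's is at (191,25), predicted (191,23.5). So the estimates hold to about 1–2 mm. Blank 4 shows at (264,318) through the gripper.

Run:
```python
from h import *
np.set_printoptions(precision=4,suppress=True)
print(atz('w2',281.2,109,.114),atz('w2',191.5,25,.114),atz('w2',264.5,316,.129),proj('w2',[.6238,.1017,.129]))
delta([.613,.300,.081],7.6)
```

```text
[0.6125 0.3004 0.114 ] [0.5276 0.3655 0.114 ] [0.6216 0.1142 0.129 ] [265.4115 326.5536]
delta [0.2584 0.0041 0.5534] turn [-0.0011 -0.0001  0.0026] pos [0.6223 0.223  0.247 ]
```

>>> step_arm:
  steps:
    - [0.13,0.004,0,0,0,0,0]
    - [0.258,0.004,0,0,0,0,0]
    - [0.258,0.004,0.13,0,0,0,0]
    - [0.258,0.004,0.26,0,0,0,0]
    - [0.258,0.004,0.37,0,0,0,0]
    - [0.258,0.004,0.47,0,0,0,0]
    - [0.258,0.004,0.553,0,0,0,0]
    - [0.258,0.004,0.553,0,0,0,0]

```text
time_s: 2.2
position: [0.6065, 0.3024, 0.0755]
tcp_rot: [[-0.139, 0.99, -0.012], [0.99, 0.139, -0.003], [-0.002, -0.013, -1.0]]
force: [-0.9, 0.5, -0.9]
opening: 0.499
grasp_force: 0.0
```

>>> step_arm:
  steps:
    - [0,0,0,0,0,0,1]
    - [0,0,0,0,0,0,1]
    - [0,0,0,0,0,0,1]
    - [0,0,0,0,0,0,1]
    - [0,0,0,0,0,0,1]
    - [0,0,0,0,0,0,1]

```text
time_s: 2.7
position: [0.6138, 0.3024, 0.0842]
tcp_rot: [[-0.135, 0.991, 0.004], [0.991, 0.135, 0.002], [0.001, 0.004, -1.0]]
force: [-0.1, 1.1, 6.6]
opening: 0.292
grasp_force: 30.0
```

>>> step_arm:
  steps:
    - [0,0,-0.1,0,0,0,1]
    - [0,0,-0.2,0,0,0,1]
    - [0,0,-0.3,0,0,0,1]
    - [0,0,-0.4,0,0,0,1]
    - [0,0,-0.45,0,0,0,1]
    - [0,0,-0.45,0,0,0,1]

```text
time_s: 3.2
position: [0.615, 0.3023, 0.2222]
tcp_rot: [[-0.135, 0.991, 0.01], [0.991, 0.135, 0.003], [0.002, 0.01, -1.0]]
force: [0.1, -0.5, -0.7]
opening: 0.291
grasp_force: 30.0
```

Run:
```python
from h import *
s=read_state();print(s['position'],s['force'],s['qvel'],s['opening'])
delta([.628,.0625,.22],7.6)
```

```text
[0.61498262 0.30229982 0.22222924] [ 0.11469212 -0.47389731 -0.74312906] [-0.07941664  3.15622163  3.53029322 -0.13730709 -2.53047156 -0.06218565] 0.2908613360401971
delta [-0.7979 -0.0653  0.0055] turn [ 0.0129 -0.002   0.0041] pos [0.615  0.3023 0.2222]
```

>>> step_arm:
  steps:
    - [-0.12,-0.01,-0.07,0,0,0,1]
    - [-0.24,-0.02,-0.07,0,0,0,1]
    - [-0.36,-0.03,-0.07,0,0,0,1]
    - [-0.48,-0.04,-0.07,0,0,0,1]
    - [-0.6,-0.05,-0.07,0,0,0,1]
    - [-0.71,-0.06,-0.07,0,0,0,1]
    - [-0.78,-0.065,-0.07,0,0,0,1]
    - [-0.798,-0.065,-0.07,0,0,0,1]

```text
time_s: 3.87
position: [0.6249, 0.0576, 0.2361]
tcp_rot: [[-0.131, 0.991, -0.003], [0.991, 0.131, -0.001], [-0.001, -0.003, -1.0]]
force: [0.1, 0.4, -1.0]
opening: 0.29
grasp_force: 30.0
```

>>> step_arm:
  steps:
    - [0,0,0,0,0,0,1]
    - [0,0,0,0,0,0,1]
    - [0,0,0,0,0,0,1]
    - [0,0,0,0,0,0,1]

```text
time_s: 4.2
position: [0.6251, 0.0634, 0.2373]
tcp_rot: [[-0.137, 0.991, -0.001], [0.991, 0.137, 0.0], [0.001, -0.001, -1.0]]
force: [0.2, -0.1, -0.5]
opening: 0.289
grasp_force: 30.0
```

Run:
```python
from h import *
snap('scene','s3');snap('side','d3');s=read_state();print(s['position'],s['force'])
cv2.imwrite('pics/c3.png',np.hstack([crop('s3',210,130,130,150,3),crop('d3',225,70,130,150,3)]))
```

```text
[0.62529381 0.06321792 0.23753579] [-0.37359018 -0.25003078  0.63810652]
```

View pics/c3.png

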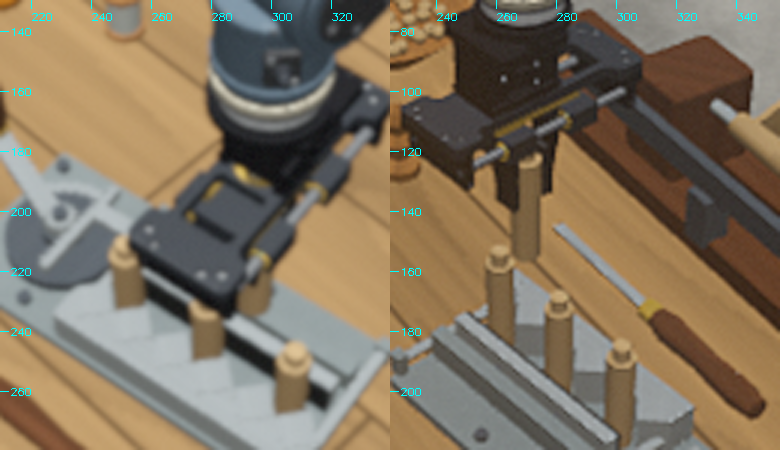

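c3 shows the held blank's underside at about (294.8,231) in the scene view and (269.5,153.6) in the side view. It hangs straight above the gap between blanks 2 and 4.

Run:
```python
from h import *
np.set_printoptions(precision=4,suppress=True)
print(tri(('s3',294.8,230.9),('d3',269.5,153.6)))
p=[.6252,.0632,.1545];print(proj('s3',p),proj('d3',p))
# loaded blanks relative to clamp features: V geometry. tenon residuals
for n in('s3',): print(atz('s1',251.5,210.7,.129),atz('s1',278.7,228.7,.129),atz('s1',307.5,247.1,.129))
for q in((302.2,186.2),(280.7,169.5),(261.1,154.3)):print(atz('d1',*q,.129))
```

```text
(array([0.6262, 0.0637, 0.1518]), [0.0002071718624536046, 0.00020717186245358408])
[294.901  229.8568] [269.1784 153.0131]
[ 0.6462 -0.054   0.129 ] [0.6368 0.0251 0.129 ] [0.6262 0.1034 0.129 ]
[ 0.6429 -0.0624  0.129 ]
[0.6315 0.018  0.129 ]
[0.6204 0.0962 0.129 ]
```

>>> step_arm:
  steps:
    - [-0.006,0.006,0.1,0,0,0,1]
    - [-0.006,0.006,0.2,0,0,0,1]
    - [-0.006,0.006,0.27,0,0,0,1]
    - [-0.006,0.006,0.29,0,0,0,1]
    - [-0.006,0.006,0.3,0,0,0,1]
    - [-0.006,0.006,0.3,0,0,0,1]
    - [-0.006,0.006,0.3,0,0,0,1]
    - [-0.006,0.006,0.3,0,0,0,1]

```text
time_s: 4.97
position: [0.6288, 0.0603, 0.1494]
tcp_rot: [[-0.136, 0.991, 0.003], [0.991, 0.136, -0.0], [-0.001, 0.003, -1.0]]
force: [-0.1, -0.1, 0.2]
opening: 0.292
grasp_force: 30.0
```

>>> step_arm:
  steps:
    - [0,0,0.02,0,0,0,1]
    - [0,0,0.04,0,0,0,1]
    - [0,0,0.06,0,0,0,1]
    - [0,0,0.08,0,0,0,1]
    - [0,0,0.1,0,0,0,1]
    - [0,0,0.12,0,0,0,1]
    - [0,0,0.12,0,0,0,1]
    - [0,0,0.12,0,0,0,1]

```text
time_s: 5.63
position: [0.627, 0.0601, 0.1104]
tcp_rot: [[-0.135, 0.991, -0.002], [0.991, 0.135, -0.0], [0.0, -0.002, -1.0]]
force: [0.2, -0.1, -0.0]
opening: 0.292
grasp_force: 30.0
```

>>> step_arm:
  steps:
    - [0,0,0.015,0,0,0,1]
    - [0,0,0.03,0,0,0,1]
    - [0,0,0.04,0,0,0,1]
    - [0,0,0.045,0,0,0,1]
    - [0,0,0.045,0,0,0,1]
    - [0,0,0.045,0,0,0,1]

```text
time_s: 6.13
position: [0.6275, 0.0602, 0.0984]
tcp_rot: [[-0.136, 0.991, -0.0], [0.991, 0.136, -0.0], [-0.0, -0.0, -1.0]]
force: [-0.8, 0.0, 1.6]
opening: 0.293
grasp_force: 30.0
```

>>> step_arm:
  steps:
    - [0,0,0,0,0,0,0]
    - [0,0,0,0,0,0,0]
    - [0,0,0,0,0,0,0]
    - [0,0,-0.05,0,0,0,0]
    - [0,0,-0.15,0,0,0,0]
    - [0,0,-0.25,0,0,0,0]
    - [0,0,-0.38,0,0,0,0]
    - [0,0,-0.5,0,0,0,0]

```text
time_s: 6.8
position: [0.6273, 0.0603, 0.2494]
tcp_rot: [[-0.135, 0.991, -0.001], [0.991, 0.135, 0.0], [0.0, -0.001, -1.0]]
force: [0.8, -0.4, 0.2]
opening: 0.494
grasp_force: 0.0
```

Run:
```python
from h import *
delta([.527,.366,.24],7.6);delta([.527,.366,.081],7.6)
```

```text
delta [ 1.055  -0.1933  0.0315] turn [-0.0007 -0.0002  0.0041] pos [0.6273 0.0603 0.2494]
delta [ 1.055  -0.193   0.5615] turn [-0.0007 -0.0002  0.0041] pos [0.6273 0.0603 0.2494]
```

>>> step_arm:
  steps:
    - [0.13,-0.02,0,0,0,0,0]
    - [0.26,-0.05,0,0,0,0,0]
    - [0.39,-0.08,0,0,0,0,0]
    - [0.52,-0.1,0,0,0,0,0]
    - [0.65,-0.13,0,0,0,0,0]
    - [0.78,-0.16,0,0,0,0,0]
    - [0.9,-0.19,0,0,0,0,0]
    - [1.0,-0.193,0,0,0,0,0]

```text
time_s: 7.47
position: [0.527, 0.352, 0.248]
tcp_rot: [[-0.137, 0.991, -0.002], [0.991, 0.137, 0.0], [0.0, -0.002, -1.0]]
force: [0.5, -0.0, -0.5]
opening: 0.498
grasp_force: 0.0
```

>>> step_arm:
  steps:
    - [0.05,0,0.05,0,0,0.004,0]
    - [0.055,0,0.15,0,0,0.004,0]
    - [0.055,0,0.27,0,0,0.004,0]
    - [0.055,0,0.38,0,0,0.004,0]
    - [0.055,0,0.47,0,0,0.004,0]
    - [0.055,0,0.53,0,0,0.004,0]
    - [0.055,0,0.56,0,0,0.004,0]
    - [0.055,0,0.56,0,0,0.004,0]

```text
time_s: 8.13
position: [0.5259, 0.3653, 0.0776]
tcp_rot: [[-0.132, 0.991, -0.004], [0.991, 0.132, -0.002], [-0.001, -0.004, -1.0]]
force: [0.2, 0.4, -0.2]
opening: 0.502
grasp_force: 0.0
```

Run:
```python
from h import *
snap('side','d4');snap('scene','s4');delta([.527,.366,.081],7.6)
```

```text
delta [-0.0005 -0.003  -0.0011] turn [ 0.0014 -0.0005  0.0001] pos [0.5279 0.3663 0.0807]
```

>>> step_arm:
  steps:
    - [0,0,0,0,0,0,1]
    - [0,0,0,0,0,0,1]
    - [0,0,0,0,0,0,1]
    - [0,0,0,0,0,0,1]
    - [0,0,0,0,0,0,1]
    - [0,0,0,0,0,0,1]

```text
time_s: 8.73
position: [0.5279, 0.3663, 0.0814]
tcp_rot: [[-0.132, 0.991, 0.002], [0.991, 0.132, 0.001], [0.001, 0.002, -1.0]]
force: [0.2, 0.1, 5.9]
opening: 0.291
grasp_force: 30.0
```

>>> step_arm:
  steps:
    - [0,0,-0.1,0,0,0,1]
    - [0,0,-0.2,0,0,0,1]
    - [0,0,-0.3,0,0,0,1]
    - [0,0,-0.42,0,0,0,1]
    - [0,0,-0.52,0,0,0,1]
    - [0,0,-0.52,0,0,0,1]

```text
time_s: 9.23
position: [0.5307, 0.3678, 0.2434]
tcp_rot: [[-0.133, 0.991, 0.012], [0.991, 0.133, 0.006], [0.004, 0.013, -1.0]]
force: [0.6, 0.5, 0.7]
opening: 0.296
grasp_force: 30.0
```

Run:
```python
from h import *
delta([.6385,-.0190,.237],7.6);s=read_state();print(s['opening'],s['grasp_force'])
cv2.imwrite('pics/c4.png',np.hstack([crop('s4',210,170,130,120,3),crop('d4',225,120,130,120,3)]))
```

```text
delta [-1.3256  0.1849  0.0182] turn [ 0.0167 -0.0053  0.0005] pos [0.5307 0.3678 0.2434]
0.2960484954301401 29.997978466562927
```

View pics/c4.png

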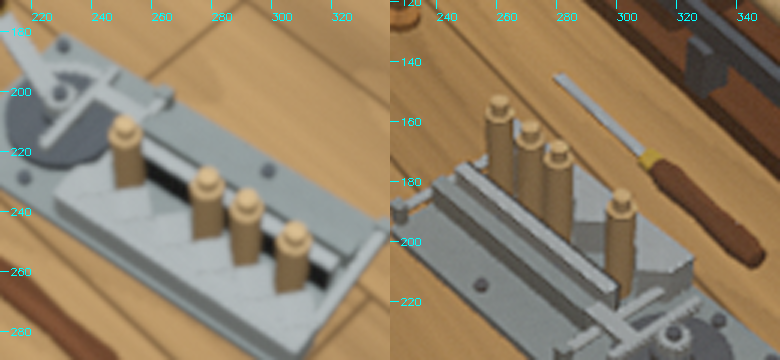

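c4 shows the blank upright in pocket 3, at (246,205) in the zoomed scene crop. It is level with its neighbours and about 2 mm off their midpoint. On to pocket 1.

>>> step_arm:
  steps:
    - [-0.12,0.02,0,0,0,0,1]
    - [-0.25,0.04,0,0,0,0,1]
    - [-0.38,0.06,0,0,0,0,1]
    - [-0.51,0.08,0,0,0,0,1]
    - [-0.64,0.1,0,0,0,0,1]
    - [-0.77,0.12,0,0,0,0,1]
    - [-0.9,0.15,0,0,0,0,1]
    - [-1.0,0.195,0,0,0,0,1]

```text
time_s: 9.9
position: [0.624, 0.0733, 0.2351]
tcp_rot: [[-0.131, 0.991, -0.003], [0.991, 0.131, -0.001], [-0.0, -0.003, -1.0]]
force: [0.1, 1.1, -0.6]
opening: 0.294
grasp_force: 30.0
```

>>> step_arm:
  steps:
    - [-0.12,0,0,0,0,0,1]
    - [-0.22,0,0,0,0,0,1]
    - [-0.29,0,0,0,0,0,1]
    - [-0.32,0,0,0,0,0,1]
    - [-0.32,0,0,0,0,0,1]
    - [-0.32,0,0,0,0,0,1]
    - [-0.32,0,0,0,0,0,1]
    - [-0.32,0,0,0,0,0,1]

```text
time_s: 10.57
position: [0.6373, -0.0169, 0.236]
tcp_rot: [[-0.134, 0.991, -0.001], [0.991, 0.134, 0.001], [0.001, -0.001, -1.0]]
force: [0.2, -0.5, -0.4]
opening: 0.293
grasp_force: 30.0
```

Run:
```python
from h import *
np.set_printoptions(precision=4,suppress=True)
delta([.6388,-.0185,.15],7.6)
# check pocket-3 placement from pixels in c4
for nm,pt in {'b0':((125,124),(622,195)),'b2':((207,177),(559,148)),'p3':((246,198),(531,128)),'b4':((294,231),(500,102))}.items():
    (a,b),(c,d)=pt;print(nm,*tri(('s4',210+a/3-.5,170+b/3-.5),('d4',225+(c-390)/3-.5,120+d/3-.5)))
```

```text
delta [-0.0062  0.0045  0.2868] turn [-0.0007 -0.0008  0.0029] pos [ 0.6373 -0.0169  0.236 ]
b0 [ 0.6465 -0.0553  0.1273] [0.000211934161231018, 0.00021193416123079143]
b2 [0.6353 0.0231 0.1257] [7.361381763368755e-05, 7.361381763379258e-05]
p3 [0.6284 0.0571 0.1266] [7.219590795186149e-05, 7.219590795171442e-05]
b4 [0.6239 0.1015 0.1264] [5.3741969902292364e-05, 5.374196990229112e-05]
```

>>> step_arm:
  steps:
    - [0.004,0.005,0.1,0,0,0,1]
    - [0.004,0.005,0.2,0,0,0,1]
    - [0.004,0.005,0.27,0,0,0,1]
    - [0.004,0.005,0.29,0,0,0,1]
    - [0.004,0.005,0.29,0,0,0,1]
    - [0.004,0.005,0.29,0,0,0,1]
    - [0.004,0.005,0.29,0,0,0,1]

```text
time_s: 11.15
position: [0.6403, -0.0171, 0.1509]
tcp_rot: [[-0.133, 0.991, 0.003], [0.991, 0.133, -0.001], [-0.001, 0.003, -1.0]]
force: [-0.0, -0.3, -0.5]
opening: 0.289
grasp_force: 30.0
```

>>> step_arm:
  steps:
    - [0,0,0.02,0,0,0,1]
    - [0,0,0.04,0,0,0,1]
    - [0,0,0.06,0,0,0,1]
    - [0,0,0.08,0,0,0,1]
    - [0,0,0.1,0,0,0,1]
    - [0,0,0.12,0,0,0,1]
    - [0,0,0.12,0,0,0,1]
    - [0,0,0.12,0,0,0,1]

```text
time_s: 11.82
position: [0.6386, -0.0173, 0.1124]
tcp_rot: [[-0.132, 0.991, -0.001], [0.991, 0.132, 0.0], [0.001, -0.001, -1.0]]
force: [-0.1, 1.0, 0.4]
opening: 0.289
grasp_force: 30.0
```

>>> step_arm:
  steps:
    - [0,0,0.015,0,0,0,1]
    - [0,0,0.03,0,0,0,1]
    - [0,0,0.042,0,0,0,1]
    - [0,0,0.05,0,0,0,1]
    - [0,0,0.051,0,0,0,1]
    - [0,0,0.051,0,0,0,1]

```text
time_s: 12.32
position: [0.6389, -0.0174, 0.0976]
tcp_rot: [[-0.132, 0.991, -0.0], [0.991, 0.132, 0.0], [0.0, -0.0, -1.0]]
force: [-0.4, 0.7, -0.1]
opening: 0.292
grasp_force: 30.0
```

>>> step_arm:
  steps:
    - [0,0,0.004,0,0,0,1]
    - [0,0,0.004,0,0,0,0]
    - [0,0,0.004,0,0,0,0]
    - [0,0,0.004,0,0,0,0]
    - [0,0,-0.06,0,0,0,0]
    - [0,0,-0.17,0,0,0,0]
    - [0,0,-0.28,0,0,0,0]
    - [0,0,-0.4,0,0,0,0]

```text
time_s: 12.98
position: [0.6383, -0.0173, 0.2184]
tcp_rot: [[-0.132, 0.991, -0.002], [0.991, 0.132, 0.0], [0.001, -0.002, -1.0]]
force: [0.8, -0.3, 0.4]
opening: 0.498
grasp_force: 0.0
```

Run:
```python
from h import *
delta([.605,-.2705,.25],7.6)
print(proj('s1',[.605,-.2705,.098]),proj('d1',[.605,-.2705,.098]))
```

```text
delta [-0.8219 -0.2219 -0.1055] turn [-0.0027 -0.0009  0.0001] pos [ 0.6383 -0.0173  0.2184]
[206.19074025 159.41624972] [339.98608158 256.17478996]
```

Run:
```python
from h import *
np.set_printoptions(precision=4,suppress=True)
print('mallet top',tri(('s1',167,97),('d1',388,280)),'glass',tri(('s1',207.5,104),('d1',334,338)),'spool',tri(('s1',251,126),('d1',277,316)),'offcut',atz('s1',181,186,.035))
delta([.595,-.36,.29],-13)
```

```text
mallet top (array([ 0.5877, -0.4276,  0.1999]), [0.00218884140600492, 0.002188841406004999]) glass (array([ 0.4682, -0.429 ,  0.0965]), [0.0019540054191353965, 0.001954005419135478]) spool (array([ 0.4144, -0.3053,  0.0571]), [0.0008598877874274127, 0.0008598877874273647]) offcut [ 0.6839 -0.2946  0.035 ]
delta [-1.1131 -0.2947 -0.2389] turn [-0.0028 -0.0004  0.4579] pos [ 0.6383 -0.0173  0.2184]
```

>>> step_arm:
  steps:
    - [-0.1,-0.03,-0.05,0,0,0.1,0]
    - [-0.23,-0.07,-0.1,0,0,0.2,0]
    - [-0.36,-0.11,-0.15,0,0,0.3,0]
    - [-0.49,-0.15,-0.2,0,0,0.4,0]
    - [-0.62,-0.19,-0.24,0,0,0.458,0]
    - [-0.75,-0.23,-0.24,0,0,0.458,0]
    - [-0.88,-0.26,-0.24,0,0,0.458,0]
    - [-1.0,-0.28,-0.24,0,0,0.458,0]

```text
time_s: 13.65
position: [0.5946, -0.328, 0.2909]
tcp_rot: [[0.225, 0.974, 0.001], [0.974, -0.225, -0.001], [-0.001, 0.001, -1.0]]
force: [1.0, 0.8, -0.9]
opening: 0.497
grasp_force: 0.0
```

>>> step_arm:
  steps:
    - [-0.04,0,0,0,0,0,0]
    - [-0.07,0,0,0,0,0,0]
    - [-0.07,0,0,0,0,0,0]
    - [-0.07,0,0,0,0,0,0]
    - [-0.07,0,0,0,0,0,0]

```text
time_s: 14.07
position: [0.591, -0.3442, 0.2898]
tcp_rot: [[0.223, 0.975, -0.0], [0.975, -0.223, 0.001], [0.001, -0.001, -1.0]]
force: [0.3, -0.0, -0.5]
opening: 0.503
grasp_force: 0.0
```

Run:
```python
from h import *
np.set_printoptions(precision=4,suppress=True)
snap('wrist','w5');snap('side','d5');snap('scene','s5');s=read_state();print(s['position'])
h=[.606,-.2716,.098];print(proj('w5',h),proj('w5',[.633,-.155,.055]))
a=crop('w5',190,20,200,210,2.8);b=crop('s5',225,185,100,75,2.2);c=crop('d5',240,130,100,105,2.2)
im=np.zeros((600,800,3),np.uint8);im[:a.shape[0],:a.shape[1]]=a;im[:b.shape[0],570:570+b.shape[1]]=b;im[200:200+c.shape[0],570:570+c.shape[1]]=c
cv2.imwrite('pics/c5.png',im)
```

```text
[ 0.5913 -0.3445  0.2901]
[280.1073 117.2643] [280.4849  16.2011]
```

View pics/c5.png

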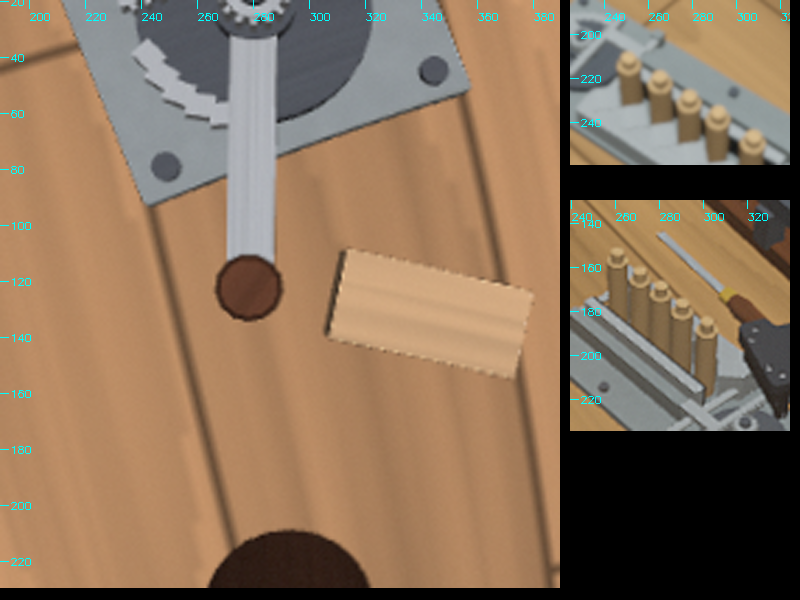

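c5 shows five upright blanks in the clamp. The handle top is at w5 (278.4,122), the plate corners at (242.4,92.7) and (356.6,51.6), and the offcut sits to the right of the handle, low.

Run:
```python
from h import *
np.set_printoptions(precision=4,suppress=True)
h=atz('w5',278.4,122,.098);h2,r=tri(('w5',278.4,122),('s1',206.5,159.7),('d1',342.3,256.3));print(h,h2,r)
c1=atz('w5',242.4,92.7,.015);c2=atz('w5',356.6,51.6,.015);print(c1,c2,np.linalg.norm(c2-c1),np.degrees(np.arctan2(*(c2-c1)[[1,0]])))
pv,r=tri(('w5',280,21),('s1',229.6,200.5),('d1',319.2,231.5));print('pivot',pv,r)
for p in (pv,np.array([.633,-.155])):
    v=(h-np.r_[p[:2],.098])[:2] if len(p)==3 else h[:2]-p;print(np.linalg.norm(v),np.degrees(np.arctan2(v[1],v[0]))%360)
# lever line direction in image at arm top z=.04
a=atz('w5',190+253/2.8,20+50/2.8,.04);b=atz('w5',190+250.5/2.8,20+240/2.8,.04);print('arm dir',np.degrees(np.arctan2(*(b-a)[[1,0]]))%360,a,b)
delta([h[0],h[1],.15],-13)
```

```text
[ 0.6033 -0.2759  0.098 ] [ 0.6053 -0.2736  0.0975] [0.0030869351999783506, 0.0034811555154165104, 0.0036556412304950504]
[ 0.5669 -0.2297  0.015 ] [ 0.7198 -0.2073  0.015 ] 0.154606716246838 8.354745365234452
pivot [ 0.632  -0.1572  0.054 ] [0.0032350938796426717, 0.0015394213793043343, 0.002523830058110378]
0.12212328786123187 256.38271620362906
0.12449069229017273 256.1799781352801
arm dir 256.35737296146175 [ 0.6277 -0.1774  0.04  ] [ 0.6081 -0.2578  0.04  ]
delta [ 0.2316 -0.0119  0.467 ] turn [-0.0001 -0.0004  0.0029] pos [ 0.5913 -0.3445  0.2901]
```

>>> step_arm:
  steps:
    - [0.12,-0.009,0.05,0,0,0,0]
    - [0.22,-0.009,0.15,0,0,0,0]
    - [0.237,-0.009,0.28,0,0,0,0]
    - [0.237,-0.009,0.4,0,0,0,0]
    - [0.237,-0.009,0.5,0,0,-0.015,0]
    - [0.237,-0.009,0.58,0,0,-0.015,0]
    - [0.237,-0.009,0.58,0,0,-0.015,0]
    - [0.237,-0.009,0.58,0,0,-0.015,0]

```text
time_s: 14.88
position: [0.6037, -0.2751, 0.1148]
tcp_rot: [[0.212, 0.977, -0.003], [0.977, -0.212, 0.002], [0.001, -0.003, -1.0]]
force: [0.6, -0.6, 0.7]
opening: 0.499
grasp_force: 0.0
```

>>> step_arm:
  steps:
    - [0,0,0.03,0,0,0.03,0]
    - [0,0,0.06,0,0,0.03,0]
    - [0,0,0.09,0,0,0.03,0]
    - [0,0,0.117,0,0,0.03,0]
    - [0,0,0.117,0,0,0.03,0]
    - [0,0,0.117,0,0,0.03,0]
    - [0,0,0.117,0,0,0.03,0]
    - [0,0,0.117,0,0,0.03,0]

```text
time_s: 15.55
position: [0.6044, -0.2767, 0.0812]
tcp_rot: [[0.237, 0.972, 0.001], [0.972, -0.237, -0.001], [-0.0, 0.001, -1.0]]
force: [-0.1, 0.9, 0.4]
opening: 0.5
grasp_force: 0.0
```

>>> step_arm:
  steps:
    - [0,0,0,0,0,0,1]
    - [0,0,0,0,0,0,1]
    - [0,0,0,0,0,0,1]
    - [0,0,0,0,0,0,1]
    - [0,0,0,0,0,0,1]
    - [0,0,0,0,0,0,1]
    - [0,0,0,0,0,0,1]

```text
time_s: 16.13
position: [0.6041, -0.2765, 0.081]
tcp_rot: [[0.236, 0.972, 0.0], [0.972, -0.236, -0.0], [-0.0, 0.0, -1.0]]
force: [-0.3, 0.7, 1.6]
opening: 0.28
grasp_force: 30.0
```

```bash
cat >> h.py <<'E'
PIV=np.array([.6341,-.1531])
def lev():
    s=read_state();v=s['position'][:2]-PIV;a=np.degrees(np.arctan2(v[1],v[0]))%360
    t=np.radians(a-90);f=s['force'][:2]@[np.cos(t),np.sin(t)]
    y=s['tcp_rot'][:,1];print('ang %.2f lever~%.3f r %.4f  Ftan %.2f Frad %.2f yaw %.1f'%(a,np.radians(257.8-a),np.linalg.norm(v),f,s['force'][:2]@v/np.linalg.norm(v),np.degrees(np.arctan2(y[1],y[0]))),np.round(s['position'],4),s['opening'],s['grasp_force'])
def rows(dths,z=.081,r=.125,a0=None,off=(0,0)):
    "tool-frame rows to walk the arc to lever angles (rad)"
    s=read_state();R=np.array(s['tcp_rot'])
    for th in dths:
        a=np.radians(257.8)-th;p=np.r_[PIV+r*np.array([np.cos(a),np.sin(a)])+off,z]
        yw=np.degrees(a)-90-180; y=np.array([np.cos(np.radians(yw)),np.sin(np.radians(yw)),0]);zz=np.array([0,0,-1.]);x=np.cross(y,zz)
        print(th,np.round(R.T@(p-s['position'])/.3,3),np.round(np.degrees(Ro.from_matrix(R.T@np.c_[x,y,zz]).as_rotvec())/45,3))
E
python3 - <<'E'
from h import *
lev();rows([.03,.06,.1,.15,.2,.25,.3,.35,.4])
E
```

```text
ang 256.35 lever~0.025 r 0.1270  Ftan 0.46 Frad -0.59 yaw -13.7 [ 0.6041 -0.2765  0.081 ] 0.2804443334516506 29.99998260755092
0.03 [ 0.007 -0.002 -0.   ] [0.    0.    0.006]
0.06 [ 0.007 -0.014 -0.   ] [0.    0.    0.044]
0.1 [ 0.008 -0.031 -0.   ] [0.    0.    0.095]
0.15 [ 0.01  -0.052 -0.   ] [0.    0.    0.158]
0.2 [ 0.013 -0.072 -0.   ] [0.    0.    0.222]
0.25 [ 0.017 -0.093 -0.   ] [0.    0.    0.286]
0.3 [ 0.022 -0.113 -0.   ] [0.    0.    0.349]
0.35 [ 0.028 -0.133 -0.   ] [0.    0.    0.413]
0.4 [ 0.036 -0.153 -0.   ] [0.    0.    0.477]
```

>>> step_arm:
  steps:
    - [0.0,-0.014,0,0,0,0.04,1]
    - [0.001,-0.031,0,0,0,0.095,1]
    - [0.003,-0.052,0,0,0,0.158,1]
    - [0.006,-0.073,0,0,0,0.222,1]
    - [0.01,-0.094,0,0,0,0.286,1]
    - [0.015,-0.115,0,0,0,0.349,1]
    - [0.015,-0.115,0,0,0,0.349,1]
    - [0.015,-0.115,0,0,0,0.349,1]

```text
time_s: 16.8
position: [0.5726, -0.2644, 0.0809]
tcp_rot: [[0.49, 0.872, 0.002], [0.872, -0.49, -0.001], [-0.0, 0.002, -1.0]]
force: [2.4, -0.8, -1.5]
opening: 0.282
grasp_force: 30.0
```

Run:
```python
from h import *
lev();rows([.3,.34,.38,.42,.46,.5,.54],r=.127)
```

```text
ang 241.06 lever~0.292 r 0.1272  Ftan -2.48 Frad -0.44 yaw -29.3 [ 0.5726 -0.2644  0.0809] 0.2817730441443918 30.005944836884737
0.3 [ 0.001 -0.003 -0.   ] [0.003 0.    0.001]
0.34 [ 0.001 -0.02  -0.   ] [0.003 0.    0.052]
0.38 [ 0.002 -0.037 -0.   ] [0.003 0.    0.103]
0.42 [ 0.004 -0.054 -0.   ] [0.003 0.    0.154]
0.46 [ 0.006 -0.071 -0.   ] [ 0.003 -0.     0.205]
0.5 [ 0.009 -0.087 -0.   ] [ 0.003 -0.     0.256]
0.54 [ 0.013 -0.104 -0.   ] [ 0.003 -0.     0.307]
```

>>> step_arm:
  steps:
    - [0.001,-0.011,0,0,0,0.025,1]
    - [0.001,-0.02,0,0,0,0.052,1]
    - [0.001,-0.025,0,0,0,0.065,1]
    - [0.001,-0.025,0,0,0,0.065,1]

```text
time_s: 17.13
position: [0.5676, -0.2615, 0.081]
tcp_rot: [[0.535, 0.845, 0.005], [0.845, -0.535, -0.004], [-0.0, 0.006, -1.0]]
force: [5.5, -2.9, -3.4]
opening: 0.276
grasp_force: 30.0
```

Run:
```python
from h import *
lev()
```

```text
ang 238.47 lever~0.337 r 0.1272  Ftan -6.19 Frad -0.42 yaw -32.3 [ 0.5676 -0.2615  0.081 ] 0.27609678297874257 30.044760899618268
```

>>> step_arm:
  steps:
    - [0.001,-0.008,0,0,0,0.025,1]
    - [0.001,-0.012,0,0,0,0.038,1]
    - [0.001,-0.012,0,0,0,0.038,1]

```text
time_s: 17.38
position: [0.562, -0.2578, 0.0809]
tcp_rot: [[0.561, 0.828, -0.0], [0.828, -0.561, 0.0], [-0.0, -0.0, -1.0]]
force: [0.2, -2.3, 1.1]
opening: 0.279
grasp_force: 30.0
```

Run:
```python
from h import *
lev()
```

```text
ang 235.45 lever~0.390 r 0.1272  Ftan -1.43 Frad 1.77 yaw -34.1 [ 0.562  -0.2578  0.0809] 0.27922531789728144 29.99998359940946
```

>>> step_arm:
  steps:
    - [0.001,-0.008,0,0,0,0.025,1]
    - [0.001,-0.012,0,0,0,0.038,1]
    - [0.001,-0.012,0,0,0,0.038,1]

```text
time_s: 17.63
position: [0.5593, -0.2559, 0.0809]
tcp_rot: [[0.585, 0.811, 0.0], [0.811, -0.585, -0.001], [-0.001, 0.0, -1.0]]
force: [-1.0, -3.2, 0.1]
opening: 0.277
grasp_force: 30.0
```

Run:
```python
from h import *
lev();rows([.42,.46,.5,.54,.58,.62,.66],r=.127)
```

```text
ang 233.97 lever~0.416 r 0.1271  Ftan -1.06 Frad 3.17 yaw -35.8 [ 0.5593 -0.2559  0.0809] 0.27698672158208215 30.00029928982258
0.42 [ 0.    -0.002 -0.   ] [0.001 0.001 0.011]
0.46 [ 0.001 -0.019 -0.   ] [0.001 0.001 0.062]
0.5 [ 0.002 -0.036 -0.   ] [0.001 0.001 0.113]
0.54 [ 0.004 -0.052 -0.   ] [0.001 0.001 0.164]
0.58 [ 0.006 -0.069 -0.   ] [0.001 0.001 0.215]
0.62 [ 0.01  -0.086 -0.   ] [0.001 0.001 0.265]
0.66 [ 0.013 -0.102 -0.   ] [0.001 0.001 0.316]
```

>>> step_arm:
  steps:
    - [-0.003,-0.01,0,0,0,0.03,1]
    - [-0.003,-0.025,0,0,0,0.08,1]
    - [-0.002,-0.04,0,0,0,0.125,1]
    - [0.0,-0.052,0,0,0,0.164,1]
    - [0.001,-0.06,0,0,0,0.19,1]
    - [0.001,-0.06,0,0,0,0.19,1]

```text
time_s: 18.13
position: [0.5471, -0.2459, 0.081]
tcp_rot: [[0.697, 0.717, 0.004], [0.717, -0.697, -0.003], [0.001, 0.006, -1.0]]
force: [5.6, -3.4, -2.2]
opening: 0.279
grasp_force: 30.0
```

Run:
```python
from h import *
lev()
```

```text
ang 226.84 lever~0.540 r 0.1272  Ftan -6.41 Frad -1.37 yaw -44.2 [ 0.5471 -0.2459  0.081 ] 0.27941758573171166 30.034372271038592
```

>>> step_arm:
  steps:
    - [0.0,-0.008,0,0,0,0.025,1]
    - [0.001,-0.016,0,0,0,0.05,1]
    - [0.001,-0.016,0,0,0,0.05,1]

```text
time_s: 18.38
position: [0.5424, -0.2412, 0.0809]
tcp_rot: [[0.727, 0.687, 0.001], [0.687, -0.727, -0.0], [0.001, 0.001, -1.0]]
force: [0.9, -1.6, 2.4]
opening: 0.28
grasp_force: 30.0
```

Run:
```python
from h import *
lev()
```

```text
ang 223.87 lever~0.592 r 0.1272  Ftan -1.79 Frad 0.49 yaw -46.6 [ 0.5424 -0.2412  0.0809] 0.28011059948169104 29.9986132979393
```

>>> step_arm:
  steps:
    - [0.0,-0.006,0,0,0,0.018,1]
    - [0.0,-0.01,0,0,0,0.03,1]
    - [0.0,-0.01,0,0,0,0.03,1]

```text
time_s: 18.63
position: [0.5404, -0.2391, 0.081]
tcp_rot: [[0.743, 0.67, 0.002], [0.67, -0.743, -0.001], [0.001, 0.002, -1.0]]
force: [3.2, -2.4, -0.8]
opening: 0.279
grasp_force: 30.0
```

Run:
```python
from h import *
lev();rows([.64,.68,.72,.76,.80,.84,.88],r=.1275)
```

```text
ang 222.56 lever~0.615 r 0.1272  Ftan -3.91 Frad -0.76 yaw -47.9 [ 0.5404 -0.2391  0.081 ] 0.2789101900219402 29.998720628209412
0.64 [-0.001 -0.011 -0.   ] [ 0.002 -0.001  0.02 ]
0.68 [-0.    -0.028 -0.   ] [ 0.002 -0.001  0.071]
0.72 [ 0.001 -0.045 -0.   ] [ 0.002 -0.001  0.122]
0.76 [ 0.003 -0.061 -0.   ] [ 0.002 -0.001  0.173]
0.8 [ 0.006 -0.078 -0.   ] [ 0.002 -0.001  0.224]
0.84 [ 0.009 -0.095 -0.   ] [ 0.002 -0.001  0.275]
0.88 [ 0.013 -0.111 -0.   ] [ 0.002 -0.001  0.326]
```

>>> step_arm:
  steps:
    - [-0.001,-0.012,0,0,0,0.025,1]
    - [0.0,-0.028,0,0,0,0.071,1]
    - [0.001,-0.045,0,0,0,0.122,1]
    - [0.003,-0.06,0,0,0,0.17,1]
    - [0.003,-0.063,0,0,0,0.18,1]
    - [0.003,-0.063,0,0,0,0.18,1]

```text
time_s: 19.13
position: [0.5303, -0.2266, 0.081]
tcp_rot: [[0.828, 0.56, 0.006], [0.56, -0.828, -0.005], [0.002, 0.007, -1.0]]
force: [7.3, -6.3, -3.3]
opening: 0.282
grasp_force: 30.0
```

Run:
```python
from h import *
lev()
```

```text
ang 215.31 lever~0.742 r 0.1272  Ftan -9.33 Frad -2.33 yaw -55.9 [ 0.5303 -0.2266  0.081 ] 0.2815751606418896 30.036367101129144
```

>>> step_arm:
  steps:
    - [0.0,-0.008,0,0,0,0.025,1]
    - [0.001,-0.014,0,0,0,0.042,1]
    - [0.001,-0.014,0,0,0,0.042,1]

```text
time_s: 19.38
position: [0.5284, -0.2239, 0.081]
tcp_rot: [[0.846, 0.533, 0.006], [0.533, -0.846, -0.006], [0.002, 0.008, -1.0]]
force: [6.1, -7.9, -3.8]
opening: 0.28
grasp_force: 30.1
```

Run:
```python
from h import *
lev()
```

```text
ang 213.80 lever~0.768 r 0.1272  Ftan -9.96 Frad -0.68 yaw -57.8 [ 0.5284 -0.2239  0.081 ] 0.27963371560881584 30.058441122528166
```

>>> step_arm:
  steps:
    - [0.0,-0.006,0,0,0,0.018,1]
    - [0.0,-0.01,0,0,0,0.03,1]
    - [0.0,-0.01,0,0,0,0.03,1]

```text
time_s: 19.63
position: [0.5253, -0.219, 0.0809]
tcp_rot: [[0.86, 0.511, 0.003], [0.511, -0.86, -0.001], [0.002, 0.002, -1.0]]
force: [4.1, -2.8, 0.6]
opening: 0.282
grasp_force: 30.0
```

Run:
```python
from h import *
lev();rows([.82,.84,.86,.88,.9],r=.1275)
```

```text
ang 211.20 lever~0.813 r 0.1272  Ftan -4.52 Frad -2.02 yaw -59.3 [ 0.5253 -0.219   0.0809] 0.2823659475127275 30.000306302681565
0.82 [-0.001 -0.003 -0.   ] [ 0.003 -0.002 -0.002]
0.84 [-0.001 -0.011 -0.   ] [ 0.003 -0.002  0.023]
0.86 [-0.001 -0.02  -0.   ] [ 0.003 -0.002  0.048]
0.88 [-0.    -0.028 -0.   ] [ 0.003 -0.002  0.074]
0.9 [ 0.    -0.037 -0.   ] [ 0.003 -0.002  0.099]
```

>>> step_arm:
  steps:
    - [0.0,-0.008,0,0,0,0.025,1]
    - [0.0,-0.016,0,0,0,0.05,1]
    - [0.0,-0.02,0,0,0,0.06,1]
    - [0.0,-0.02,0,0,0,0.06,1]
    - [0.0,-0.02,0,0,0,0.06,1]
    - [0.0,-0.02,0,0,0,0.06,1]
    - [0.0,-0.02,0,0,0,0.06,1]
    - [0.0,-0.02,0,0,0,0.06,1]

```text
time_s: 20.3
position: [0.5225, -0.2143, 0.081]
tcp_rot: [[0.883, 0.47, 0.003], [0.47, -0.883, -0.002], [0.002, 0.004, -1.0]]
force: [4.2, -4.3, -1.9]
opening: 0.28
grasp_force: 30.0
```

Run:
```python
from h import *
lev();print(read_state()['qvel'])
snap('scene','s6');snap('side','d6')
cv2.imwrite('pics/c6.png',np.hstack([crop('s6',190,130,160,170,2.5),crop('d6',220,120,160,170,2.5)]))
```

```text
ang 208.75 lever~0.856 r 0.1272  Ftan -5.81 Frad -1.57 yaw -62.0 [ 0.5225 -0.2143  0.081 ] 0.2804056087192606 30.006324970163405
[-0.04806778 -0.08432538  0.004486    0.00362683 -0.0216733   0.04972818]
```

View pics/c6.png

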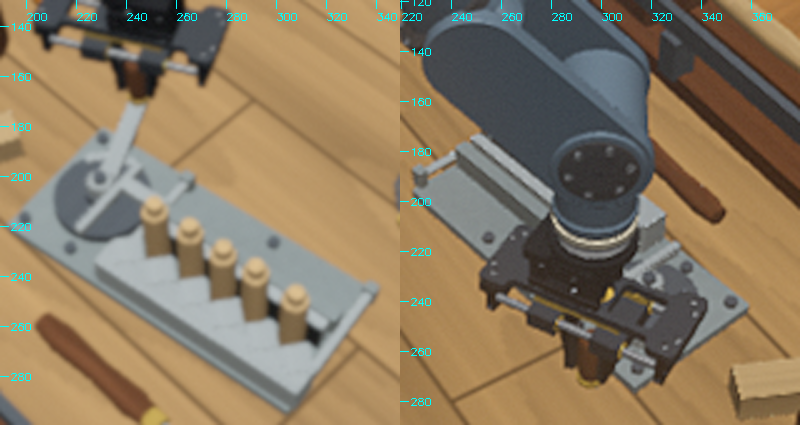

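c6 shows all five blanks upright and nipped, with tenons from (251,211) to (307,248) in the scene view. The gripper holds the handle, and I felt three clicks, with the lever now at about 0.86 rad. Handing in.

```bash
python3 -c "
from rig import *
print(hand_in())"
```

```text
the job is handed in; nothing more can be done
None
```

Handed in: spare blanks now stand in pockets 1 and 3, so all five pockets are filled, and the lever is three felt clicks in at about 0.86 rad by my estimate, with the gripper still holding the handle; no verdict was returned.

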